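Light up a seated brake pad with the inspection torch

TASK

Seat the brake pad flat and square in the pocket of the inspection fixture, friction face up, and let go of it. Then draw the torch out of its charging dock, turn it so that it points clearly downwards, and finish while still holding it steady in the gripper, raised and touching nothing else, its lens 10 to 20 cm from the middle of the pad and its beam aimed there. Do not drop the pad or the torch, and leave everything else on the trolley where it is.

Things in the scene. Friction and masses are not known exactly. Their poses are not given: they have to be found in the camera images.
- pad: Brake pad lying flat on the table, left or right (torch and dock on the other side): steel plate 104 x 48 x 6 mm under a black friction block 84 x 48 x 9 mm, 15 mm thick in all, 0.26 kg. Origin: centre of its underside; x along its length, y across its width, z up out of the friction face. Grip it across the 48 mm width.
- pad_face (a point): Centre of the pad's upper (friction) face, 15 mm above the pad's origin; the spot to be lit.
- fixture: Fixed inspection fixture: aluminium base plate 150 x 110 x 8 mm on the table with four blue corner angles that leave a rectangular pocket. Origin: centre of its underside; x along its 150 mm length and the pocket's long side, z up.
- pocket (a point): Centre of the pocket's floor, 8 mm above the table, axes as fixture. Pocket 107.6 (x) by 51.6 mm (y), 1.8 mm to spare round the pad, either way round. Corner angles 7 mm high plus 45 degree lead-in lips, 13 mm above the floor in all. The middle 70 mm of both long sides is open down to the floor for the fingers.
- torch: Inspection torch, 150 mm long, 0.14 kg: green barrel 28 mm in diameter up to 122 mm from the tail, then a black head of 32 mm. Origin: centre of the tail end; z along it from tail to lens (the beam); its turn about z does not matter. Centre of mass about 80 mm from the tail. Starts in the dock, lens end out, z pointing 30 degrees above level and away from the robot.
- torch_lens (a point): Centre of the torch's lens, 150 mm from its tail along z; axes as torch.
- dock: Fixed charging dock, base 130 x 70 x 10 mm. Origin on the table; x is the way the torch leans. Its inclined grey socket loosely encloses the torch's last 45 mm (tail): draw the torch out along its own axis. A tongue 18 mm wide carries the torch from below up to 80 mm from the tail; beyond 45 mm from the tail both sides of the barrel are free for the fingers.
- dock_seat (a point): Where the centre of the torch's tail rests in the dock, 36 mm above the table.
- flange: Bystander, between the robot and the fixture: steel-grey flat ring, 60 mm outer, 28 mm inner diameter, 12 mm thick, lying flat. Origin at its underside. To be left alone.
- spraycan: Bystander, right: spray can with a blue label, 66 mm diameter, 190 mm tall, standing. Origin at its underside. To be left alone.
- wrench: Bystander, far left: steel spanner lying flat. Origin at its underside. To be left alone.
- jar: Bystander, left: jar with red lid, 64 mm diameter, 70 mm tall, standing. Origin at its underside. To be left alone.
- carton: Bystander, far right: closed cardboard box, 90 x 110 x 50 mm. Origin at its underside. To be left alone.
- bolt: Bystander, beyond the fixture: steel bolt lying on its side, 22 mm head, about 70 mm long. Origin at its underside. To be left alone.
Mind the look-alikes: they are no part of the job. What is meant by the torch is not turquoise, and is the larger of those in its own colour.

How it is judged:
On the way, in this order (a step that is already met when the one before it is completed fails the run):
1. The pad is seated flat and square in the pocket and let go, with the torch still in its dock (x of pad in the frame of pocket between -0.004 and 0.004 m and y of pad in the frame of pocket between -0.004 and 0.004 m and z of pad in the frame of pocket between -0.0025 and 0.0025 m and angle between pad's own z axis and vertical below 0.05 rad and angle between the x axis of pad and the x axis of fixture, either way round below 0.08 rad and contact force between the fingers and pad below 0.1 N and distance between torch and dock_seat below 0.015 m), for 0.2 s.
2. The torch has been drawn out of the dock and is held up by the fingers, the pad still seated (x of pad in the frame of pocket between -0.004 and 0.004 m and y of pad in the frame of pocket between -0.004 and 0.004 m and z of pad in the frame of pocket between -0.0025 and 0.0025 m and angle between pad's own z axis and vertical below 0.05 rad and angle between the x axis of pad and the x axis of fixture, either way round below 0.08 rad and contact force between the fingers and pad below 0.1 N and contact force between the fingers and torch above 1 N and contact force between torch and dock below 0.1 N and distance between torch and dock_seat above 0.08 m and height (world z) of torch above 0.07 m), for 0.2 s.
At the end, for the whole second after the job is handed in: Pad let go in the pocket: within 4 mm, 2.5 mm in height, 0.05 rad flat, 0.08 rad square. Torch still, carried by the fingers alone; lens over 65 mm, tail over 90 mm up; beam 10 degrees or more below level; pad centre 60 to 250 mm ahead of the lens, within 30 mm of the beam (x of pad in the frame of pocket between -0.004 and 0.004 m and y of pad in the frame of pocket between -0.004 and 0.004 m and z of pad in the frame of pocket between -0.0025 and 0.0025 m and angle between pad's own z axis and vertical below 0.05 rad and angle between the x axis of pad and the x axis of fixture, either way round below 0.08 rad and contact force between each of the fingers, torch and pad below 0.1 N and contact force between torch and fixture below 0.1 N and contact force between torch and flange below 0.1 N and contact force between torch and spraycan below 0.1 N and contact force between torch and wrench below 0.1 N and contact force between torch and jar below 0.1 N and contact force between torch and carton below 0.1 N and contact force between torch and bolt below 0.1 N and contact force between the fingers and torch above 1 N and contact force between torch and dock below 0.1 N and height (world z) of torch_lens above 0.065 m and height (world z) of torch above 0.09 m and angle between torch's own z axis and vertical above 1.75 rad and z of pad_face in the frame of torch_lens between 0.06 and 0.25 m and x of pad_face in the frame of torch_lens between -0.03 and 0.03 m and y of pad_face in the frame of torch_lens between -0.03 and 0.03 m and linear speed of torch below 0.03 m/s and angular speed of torch below 0.2 rad/s); the arm keeps its last pose, push and grip.
It fails at once if the pad is dropped (falling faster than 0.5 m/s, out of the fingers) (contact force between the fingers and pad below 0.1 N and linear speed of pad above 0.5 m/s).
It fails at once if the torch is dropped (falling faster than 0.5 m/s, out of the fingers) (contact force between the fingers and torch below 0.1 N and linear speed of torch above 0.5 m/s).
It fails at once if a bystander is moved by more than 30 mm (distance of any of flange, spraycan, wrench, jar, carton, bolt from where it was at the start of the episode above 0.03 m).
It also fails if it takes over 59 s, if anything falls off the work surface, if the arm or the gripper's body presses on something with over 40 N, if the wrist force passes 120 N, or if a joint passes its speed limit or range.

ROBOT

A 6-joint arm with a two-finger parallel gripper is mounted at the origin on the work surface. World frame = base frame: x ahead of the robot, y to its left, z up, the work surface at z = 0. Lengths are in m, angles in rad, forces in N, time in s.
With the tool pointing down it reaches from about 0.275 to 0.85 m from the base axis. Payload 5.2 kg.
Tool frame: the origin (TCP) lies between the finger pads; the fingertips stand 17 mm ahead of it and the grasp point (between the pads) lies 2 mm behind it; z points along the fingers, y is the line along which they close (so a half turn about z gives the same grasp; the last joint's range is limited). The gripper opens to 85 mm and grips with 20 to 120 N. Pads are 22 mm wide; open, the fingers measure 114 mm over their backs; the gripper's body (76 mm by 85 mm) begins 54 mm behind the grasp point. The pads swing forward as they close: fully open they stand 13 mm farther back than shut.
Start: joints at [0.959, 0.259, 1.535, -0, 1.348, -0.203], TCP at [0.219, 0.505, 0.226] pointing down, gripper open.
Joint ranges: [-3.14, 3.14], [-0.91, 2.08], [0.19, 2.58], [-1.22, 4.36], [0.22, 2.71], [-3.12, 3.12]. Speed limits (rad/s): [2.57, 2.57, 3.14, 3.14, 3.14, 3.14].

INTERFACE

Orientations are given as a unit quaternion [x, y, z, w].
In Python, from rig import * gives the robot as it stands.
- The arm moves only by the tool send_rows, never from a script. Its argument "steps" is text: rows parted by semicolons, each of 7 numbers parted by spaces: the shift along the tool's x, y, z in m, then the turn, a rotation vector about the tool's x, y, z in rad, then the opening, from 0 (shut) to 1 (fully open). In form: x y z ax ay az jaw; .... A call has 1 to 8 rows; each row is the pose to reach, as a shift and turn from the pose commanded when the call began, along the tool's axes at that moment; what a row does not reach only later rows make up. A row lasts 1/8 s, in which the tool goes at most 62.5 mm and 10.7 degrees, less where a joint would pass 70% of its speed; a pose out of reach is approached as far as the arm can. A call with a gripper value outside its range is refused whole. The fingers move at their own pace and stop on an object; "newtons" is the grip in N (left out, the last holds). Time passes only in rows, so rows that repeat a pose let the fingers close. It gives the time, the measured TCP pose, the force, the opening and the grip force at its end, in the units of the state.
- get_obs(): the state, without advancing time (a new reading comes with each control period).
- snapshot(name): name is "scene" or "top"; returns a dict with "img" (384x512x3 uint8, red, green, blue), "mtx" (3x3 intrinsics, pixels), "k1" (the pictures are not rectified: a ray, as slopes to the right and down, at radius r is drawn at 1 + k1 r^2 times it, then the intrinsics apply), "eye" and "attitude" of the camera in the world. Camera axes: x right, y up, looking along -z (the intrinsics and any distortion apply to the point x, -y, -z); pixel columns grow to the right and rows downward; lengths in m; the calibration is good to about 2 mm. A picture is of the moment at which its call begins. There is no depth.
- hand_in(): hands the job in; it is judged then, once.
The state is a dict: "time": time; "q": joint angles; "dq": joint speeds; "joint_efforts": joint torques, N m; "tool_pos": TCP position; "tcp_rot": TCP orientation; "contact_force": force on the tool from outside, world axes, zero at the start; "wrist_torque": the same for the moment, N m; "opening": opening from 0.0 (shut) to 1.0 (fully open); "gripper_force": force on a finger pad.
Only numpy, scipy, OpenCV 4.12 (cv2) and the standard library are available. Lean on these libraries where they do the work, as an engineer would, in place of code of your own. Each camera call takes 0.05 s, during which the arm holds its last target. There are 200 camera calls.

## Working session

There is one attempt and no reset: what is moved stays moved. The work goes in short steps, Python scripts to look and compute and a tool call to move; the robot and the scene stay as the last step left them, time stands still between calls to the robot, and variables do not carry over. Pictures are saved under pics/ and viewed, at most 10 in all, crops included, and the job is handed in when it is done.

Besides the shell and the picture viewer there is one more tool, called after ">>>" as name(argument=value, ...) on one line, values as JSON. send_rows: Moves the arm, as the interface text tells. Its arguments: {"type":"object","properties":{"steps":{"type":"string"},"newtons":{"type":"number"}},"required":["steps"]}

```bash
ls; mkdir -p pics; python3 - <<'E'
from rig import *
import cv2,numpy as np
for n in ("scene","top"):
    s=snapshot(n); cv2.imwrite(f"pics/{n}0.png",cv2.resize(s["img"][:,:,::-1],(800,600),interpolation=cv2.INTER_CUBIC)); np.save(f"pics/{n}0.npy",s["img"])
    print(n,s["mtx"],s["k1"],s["eye"],s["attitude"])
print(get_obs())
E
```

```text
pics
scene [[387.06027342   0.         252.8968523 ]
 [  0.         387.06027342 195.56212736]
 [  0.           0.           1.        ]] -0.036180758316709374 [1.06760155 0.74607928 1.07602358] [0.10783096 0.35220895 0.88257054 0.29221668]
top [[352.64790058   0.         256.68977394]
 [  0.         352.64790058 189.42215769]
 [  0.           0.           1.        ]] 0.01136841925626257 [0.33457079 0.01721517 1.12367119] [ 0.08062656 -0.07927011 -0.69788152  0.70723192]
{'time': 0.1, 'q': array([ 9.59224086e-01,  2.59284504e-01,  1.53598136e+00,  1.76400727e-05,
        1.34800945e+00, -2.02832560e-01]), 'dq': array([-0.00091269, -0.00242606, -0.00314668, -0.00045819, -0.00297326,
        0.00145444]), 'joint_efforts': array([ 2.26847871e-03, -4.46966457e+01, -2.91250741e+01, -2.87249431e-04,
        6.21214582e-03, -1.33874283e-05]), 'tool_pos': array([0.21830276, 0.50428985, 0.225547  ]), 'tcp_rot': array([ 2.02951998e-01,  9.79188326e-01, -7.69128666e-04, -3.41098505e-04]), 'contact_force': array([-0.15526796,  0.44989796, -0.20908982]), 'wrist_torque': array([-0.04375203, -0.04257432, -0.03079234]), 'gripper_force': 0.0, 'opening': 0.9980842740106859}
```

View pics/top0.png

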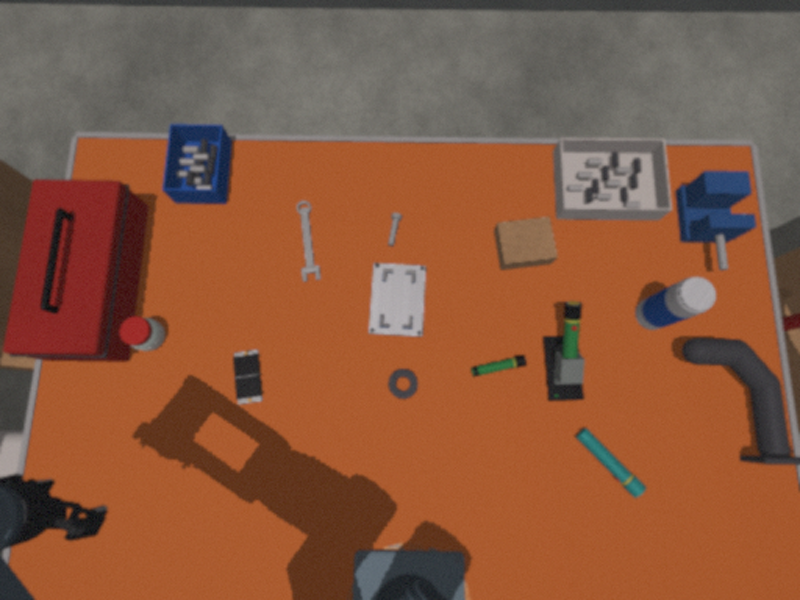

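View pics/scene0.png

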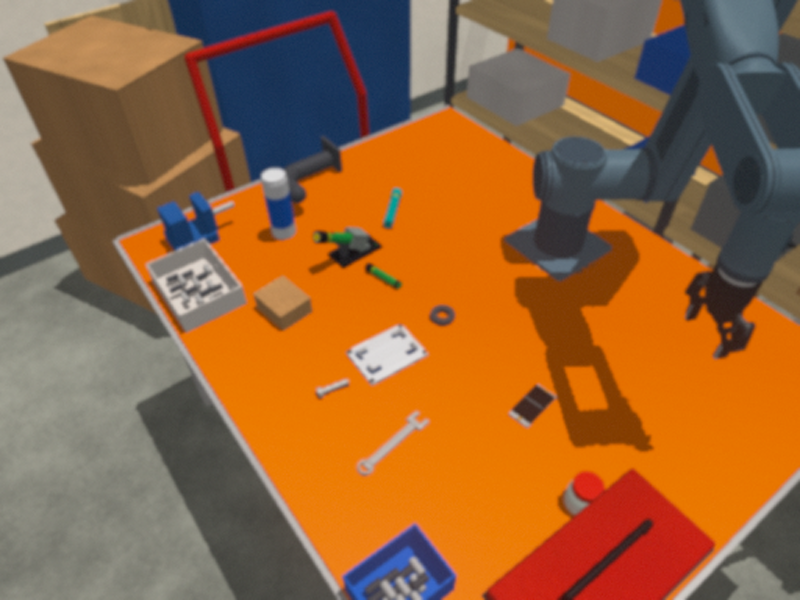

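The top view shows the pad at (248,376), fixture (398,300), flange (403,384) and the dock with torch at (566,340). The scene view shows the same. Next I'll take enlarged crops to measure from.

```bash
cat > h.py <<'E'
from rig import *
import cv2,numpy as np
from scipy.spatial.transform import Rotation as R
def cam(s):
    return s["mtx"],s["k1"],np.array(s["eye"]),R.from_quat(s["attitude"]).as_matrix()
def ray(s,uv):
    K,k,e,A=cam(s); d=cv2.undistortPoints(np.array(uv,float).reshape(-1,1,2),K,np.array([k,0,0,0,0.]))[:,0]
    return e,np.c_[d[:,0],-d[:,1],-np.ones(len(d))]@A.T
def atz(s,uv,z):
    e,d=ray(s,uv); return e+d*((np.asarray(z)-e[2])/d[:,2])[:,None]
def proj(s,P):
    K,k,e,A=cam(s); c=(np.atleast_2d(P)-e)@A; c=np.c_[c[:,0],-c[:,1],-c[:,2]]
    return cv2.projectPoints(c,np.zeros(3),np.zeros(3),K,np.array([k,0,0,0,0.]))[0][:,0]
def crop(img,u0,v0,w,h,m):
    c=cv2.resize(np.ascontiguousarray(img[v0:v0+h,u0:u0+w,::-1]),None,fx=m,fy=m,interpolation=cv2.INTER_CUBIC)
    for u in range(u0,u0+w):
        if u%5==0:
            x=int((u-u0+.5)*m); cv2.line(c,(x,0),(x,6 if u%10 else h*m),(255,255,0),1)
            if u%10==0: cv2.putText(c,str(u),(x+1,9),0,.35,(255,255,255),1)
    for v in range(v0,v0+h):
        if v%5==0:
            y=int((v-v0+.5)*m); cv2.line(c,(0,y),(6 if v%10 else w*m,y),(255,255,0),1)
            if v%10==0: cv2.putText(c,str(v),(1,y-1),0,.35,(255,255,255),1)
    return c
E
python3 - <<'E'
from h import *
t=np.load("pics/top0.npy"); s=np.load("pics/scene0.npy")
a=np.hstack([crop(t,138,219,40,40,9),crop(t,232,165,48,40,9)])[:,:792]
b=np.hstack([crop(t,342,188,36,72,8),crop(s,196,140,56,34,9)[:, :504]]) if 0 else None
cv2.imwrite("pics/a.png",a)
x=crop(t,344,186,36,74,8); y=crop(s,196,138,50,36,10)
o=np.zeros((600,800,3),np.uint8); o[:592,:288]=x; o[:360,290:790]=y; cv2.imwrite("pics/b.png",o)
E
```

```text
(no output)
```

View pics/a.png

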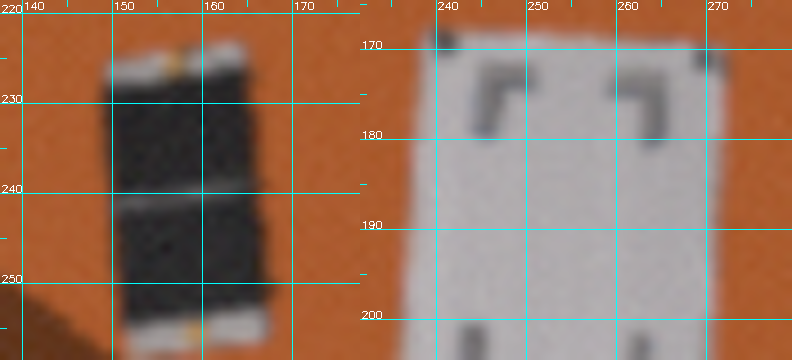

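View pics/b.png

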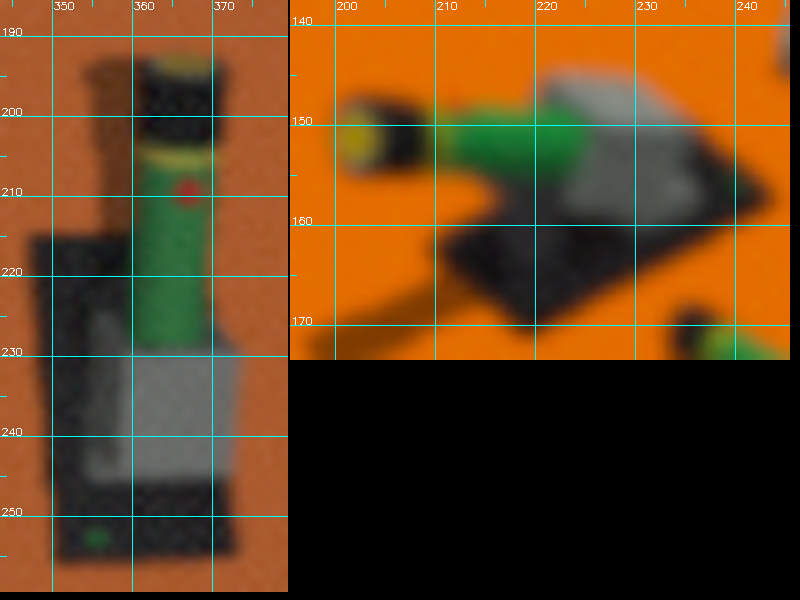

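The crops show the pad plate corners at about (149.2,225.6), (164.9,223.2), (167.5,256.1) and (151.5,257.6). The torch lens is at top (366.4,193.5) and scene (202,151.3), and the dock base spans top (347.5,215) to (373,255). Next I'll rectify both views to metric planes and fit.

```bash
cat >> h.py <<'E'
def rect(s,c,z,h=0.1,res=0.0005):
    n=int(2*h/res); g=(np.arange(n)+.5)*res-h
    X,Y=np.meshgrid(c[0]+g,c[1]+g,indexing='ij')  # row = x, col = y
    p=proj(s,np.c_[X.ravel(),Y.ravel(),np.full(X.size,z)]).reshape(n,n,2).astype(np.float32)
    return cv2.remap(s["img"],p[...,0],p[...,1],cv2.INTER_CUBIC)
def box(m,c,h=0.1,res=0.0005):
    m=cv2.morphologyEx(m.astype(np.uint8),cv2.MORPH_OPEN,np.ones((7,7)))
    k,_=cv2.findContours(m,cv2.RETR_EXTERNAL,cv2.CHAIN_APPROX_NONE)
    n=m.shape[0]/2; k=[q for q in k if cv2.contourArea(q)>2000]
    k=min(k,key=lambda q:np.hypot(*(q[:,0].mean(0)-n)))
    b=cv2.boxPoints(cv2.minAreaRect(k))
    P=np.c_[c[0]-h+(b[:,1]+.5)*res,c[1]-h+(b[:,0]+.5)*res]
    e=P-np.roll(P,1,0); l=np.hypot(*e.T); d=e[np.argmax(l)]
    return P.mean(0).round(4),np.sort(l.round(4))[[0,-1]],round(float(np.degrees(np.arctan2(d[1],d[0]))%180),2)
E
python3 - <<'E'
from h import *
T,S=snapshot("top"),snapshot("scene")
padc=atz(T,[[149.2,225.6],[164.9,223.2],[167.5,256.1],[151.5,257.6]],.006); print("pad corners",padc.round(4)[:,:2],padc.mean(0).round(4))
print([np.linalg.norm(padc[i]-padc[i-1]).round(4) for i in range(4)])
fx=atz(T,[[255,192]],.008)[0]; fl=atz(T,[[258,245.5]],.012)[0]; dk=atz(T,[[361,235]],.01)[0]
print("fix~",fx,"flange",fl,"dock~",dk)
def sat(i):
    h=cv2.cvtColor(i,cv2.COLOR_RGB2HSV).astype(int); return h[...,1]
for n,s in(("top",T),("scene",S)):
    i=rect(s,fx,.008); print(n,"fixture",box(sat(i)<110,fx))
    i=rect(s,padc.mean(0),.006); print(n,"pad@6",box(sat(i)<110,padc.mean(0)))
    i=rect(s,padc.mean(0),.015); v=i.max(2); print(n,"block@15",box((v<90)&(sat(i)<130),padc.mean(0)))
    i=rect(s,dk,.01); print(n,"dock",box(sat(i)<130,dk))
# torch
e1,d1=ray(T,[[366.4,193.5]]);e2,d2=ray(S,[[202,151.3]])
A=np.c_[d1[0],-d2[0]]; t=np.linalg.lstsq(A,e2-e1,rcond=None)[0]; print("lens tri",e1+d1[0]*t[0],e2+d2[0]*t[1])
print("lens @.111",atz(T,[[366.4,193.5]],.111),atz(S,[[202,151.3]],.111))
print("dock base corners",atz(T,[[347.6,215.2],[350.5,255.5],[373,254.7]],.01).round(4))
E
```

```text
pad corners [[0.4699 0.3607]
 [0.4782 0.3115]
 [0.3755 0.2959]
 [0.3704 0.3453]] [0.4235 0.3284 0.006 ]
[np.float64(0.1007), np.float64(0.0499), np.float64(0.1038), np.float64(0.0496)]
fix~ [0.58314815 0.02647119 0.008     ] flange [0.41140169 0.01461017 0.012     ] dock~ [ 0.44867885 -0.30869153  0.01      ]
top fixture (array([0.5865, 0.0297]), array([0.114 , 0.1543]), 177.49)
top pad@6 (array([0.4228, 0.3287]), array([0.0514, 0.1068]), 9.16)
top block@15 (array([0.4236, 0.3266]), array([0.0493, 0.0836]), 9.16)
top dock (array([ 0.4635, -0.3105]), array([0.078 , 0.1544]), 2.32)
scene fixture (array([0.5888, 0.0312]), array([0.1169, 0.1546]), 177.48)
scene pad@6 (array([0.4175, 0.3266]), array([0.0219, 0.0424]), 105.26)
scene block@15 (array([0.4269, 0.3314]), array([0.041 , 0.0813]), 8.39)
scene dock (array([ 0.4519, -0.3308]), array([0.1192, 0.1252]), 2.66)
lens tri [ 0.560258   -0.30175984  0.1099962 ] [ 0.56025235 -0.30175436  0.10999322]
lens @.111 [[ 0.56003451 -0.30144397  0.111     ]] [[ 0.56078111 -0.30066232  0.111     ]]
dock base corners [[ 0.5109 -0.2695  0.01  ]
 [ 0.3848 -0.2728  0.01  ]
 [ 0.3883 -0.3426  0.01  ]]
```

Both views agree, and the lens triangulates to z=0.110 against an expected 0.111. My estimates:
- **Pad:** (.424,.3285), yaw 9.2°.
- **Fixture:** (.587,.029), yaw −2.5°.
- **Torch:** lens at (.560,−.301), heading about 2°.

Now I'll work out the approach to the pad.

```bash
cat >> h.py <<'E'
def down(ya): # tool pointing down, tool y axis at world angle ya (deg)
    a=np.radians(ya); y=np.array([np.cos(a),np.sin(a),0]); z=np.array([0,0,-1.]); return R.from_matrix(np.c_[np.cross(y,z),y,z])
def go(p,r):
    o=get_obs(); c=R.from_quat(o["tcp_rot"]); d=c.inv().apply(np.array(p)-o["tool_pos"]); v=(c.inv()*r).as_rotvec()
    print("shift",d.round(4),"turn",v.round(3),"| at",o["tool_pos"].round(4),"q",o["q"].round(2),"t",round(o["time"],2),"open",round(o["opening"],3),"F",o["contact_force"].round(1),"g",round(o["gripper_force"],1))
E
python3 -c "
from h import *
go([.424,.3285,.09],down(99.2)); go([.424,.3285,.018],down(99.2))"
```

```text
shift [-0.2586 -0.0796  0.1358] turn [-0.001 -0.001 -0.569] | at [0.2184 0.5044 0.2258] q [ 0.96  0.26  1.54 -0.    1.35 -0.2 ] t 0.2 open 1.004 F [-0.1 -0.4  0.2] g 0.0
shift [-0.2586 -0.0795  0.2078] turn [-0.001 -0.001 -0.569] | at [0.2184 0.5044 0.2258] q [ 0.96  0.26  1.54 -0.    1.35 -0.2 ] t 0.2 open 1.004 F [-0.1 -0.4  0.2] g 0.0
```

>>> send_rows(steps="-0.043 -0.013 0.023 0 0 -0.095 1; -0.086 -0.026 0.045 0 0 -0.19 1; -0.129 -0.04 0.068 0 0 -0.285 1; -0.172 -0.053 0.09 0 0 -0.38 1; -0.215 -0.066 0.113 0 0 -0.475 1; -0.2586 -0.0796 0.1358 0 0 -0.569 1; -0.2586 -0.0796 0.1358 0 0 -0.569 1; -0.2586 -0.0796 0.1358 0 0 -0.569 1", newtons=40)

```text
time: 1.2
tool_pos: [0.424, 0.3289, 0.0905]
tcp_rot: [-0.079, 0.997, 0.0, -0.0]
contact_force: [0.5, 0.4, -0.6]
opening: 0.999
gripper_force: 0.0
```

```bash
python3 -c "
from h import *
go([.424,.3285,.018],down(99.2))"
```

```text
shift [-0.     -0.0005  0.0725] turn [ 0.    -0.001 -0.002] | at [0.424  0.3289 0.0905] q [ 0.45  0.37  1.75  0.    1.03 -1.28] t 1.2 open 0.999 F [ 0.5  0.4 -0.6] g 0.0
```

>>> send_rows(steps="0 0 0.02 0 0 0 1; 0 0 0.04 0 0 0 1; 0 0 0.055 0 0 0 1; 0 0 0.065 0 0 0 1; 0 0 0.0725 0 0 0 1; 0 0 0.0725 0 0 0 1; 0 0 0.0725 0 0 0 0.7; 0 0 0.0725 0 0 0 0.62")

```text
time: 2.2
tool_pos: [0.4247, 0.329, 0.0185]
tcp_rot: [-0.08, 0.997, 0.0, 0.0]
contact_force: [0.5, -0.3, -0.2]
opening: 0.624
gripper_force: 0.0
```

>>> send_rows(steps="0 0 0 0 0 0 0.45; 0 0 0 0 0 0 0.45; 0 0 0 0 0 0 0.45; 0 0 0 0 0 0 0.45; 0 0 0 0 0 0 0.45; 0 0 0 0 0 0 0.45")

```text
time: 2.95
tool_pos: [0.4242, 0.3289, 0.018]
tcp_rot: [-0.08, 0.997, -0.0, -0.0]
contact_force: [0.4, -1.2, 1.4]
opening: 0.449
gripper_force: 0.0
```

```bash
python3 - <<'E'
from h import *
go([.424,.3285,.09],down(99.2))
o=np.zeros((600,800,3),np.uint8)
T,S=snapshot("top"),snapshot("scene")
o[:450,:400]=crop(T["img"],138,217,40,45,10)
p=proj(S,[[.424,.3285,.02]])[0].astype(int); print(p)
o[:450,400:800]=crop(S["img"],p[0]-20,p[1]-22,40,45,10); cv2.imwrite("pics/c.png",o[:450])
E
```

```text
shift [ 0.0003 -0.0003 -0.072 ] turn [-0. -0. -0.] | at [0.4242 0.3289 0.018 ] q [ 0.45  0.47  1.81  0.    0.87 -1.28] t 2.95 open 0.449 F [ 0.4 -1.2  1.4] g 0.0
[341 256]
```

View pics/c.png

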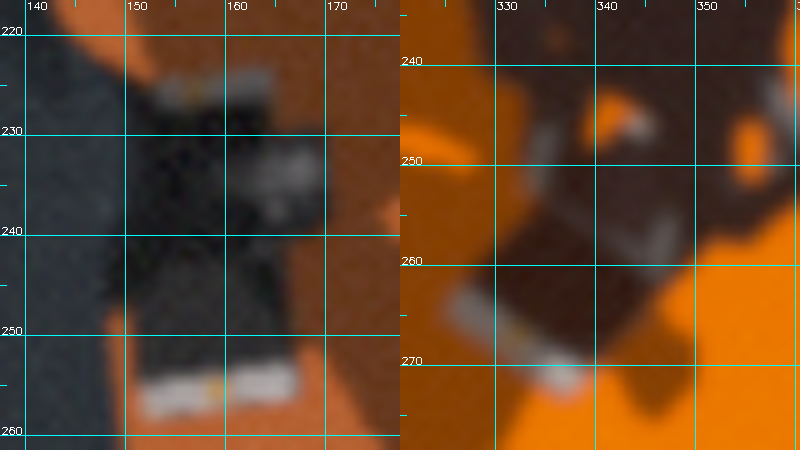

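The pad lies between the fingers, but they have not touched it yet: the opening is 0.449 with no grip force. I'll close further.

>>> send_rows(steps="0 0 0 0 0 0 0.2; 0 0 0 0 0 0 0.2; 0 0 0 0 0 0 0.2; 0 0 0 0 0 0 0.2; 0 0 0 0 0 0 0.2; 0 0 0 0 0 0 0.2", newtons=50)

```text
time: 3.8
tool_pos: [0.4243, 0.3289, 0.018]
tcp_rot: [-0.08, 0.997, 0.0, -0.0]
contact_force: [-0.9, -0.4, -0.2]
opening: 0.199
gripper_force: 0.0
```

```bash
python3 - <<'E'
from h import *
print(get_obs())
o=np.zeros((600,800,3),np.uint8)
T,S=snapshot("top"),snapshot("scene")
o[:500,:400]=crop(T["img"],138,214,40,50,10)
o[:500,400:800]=crop(S["img"],325,232,40,50,10); cv2.imwrite("pics/d.png",o[:500])
E
```

```text
{'time': 3.8, 'q': array([ 4.51472313e-01,  4.65808583e-01,  1.81044806e+00,  2.62610112e-05,
        8.65367893e-01, -1.27950261e+00]), 'dq': array([ 9.60948362e-05,  3.50472899e-06,  1.25496660e-04,  4.23734963e-04,
       -7.04124542e-04,  9.71285156e-04]), 'joint_efforts': array([ 7.35833200e-04, -4.78539383e+01, -2.06335849e+01, -3.25647607e-04,
        8.24897579e-04,  3.32888465e-05]), 'tool_pos': array([0.42425395, 0.32885463, 0.01798638]), 'tcp_rot': array([-7.99952182e-02,  9.96795247e-01,  3.52995097e-06, -1.84821657e-05]), 'contact_force': array([-0.91307474, -0.40020976, -0.22131721]), 'wrist_torque': array([ 0.00570795, -0.00995932, -0.00547252]), 'gripper_force': 0.0, 'opening': 0.1988482763354065}
```

View pics/d.png

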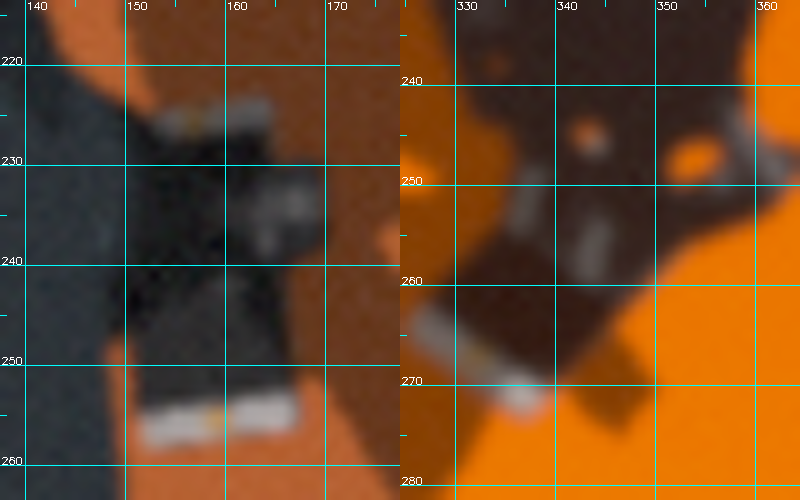

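The pad is unmoved and the fingers appear to have closed above it. I'll check the predicted projections against the picture.

```bash
python3 - <<'E'
from h import *
S,T=snapshot("scene"),snapshot("top"); o=get_obs()
r=R.from_euler('z',9.2,degrees=True)
for n,s in(("scene",S),("top",T)):
    c=np.array([.424,.3285,.0])
    print(n,"plate corners z6",proj(s,c+r.apply([[.052,.024,.006],[.052,-.024,.006],[-.052,.024,.006],[-.052,-.024,.006]])).round(1).tolist())
    y=R.from_quat(o["tcp_rot"]).apply([0,1,0])
    for z in(.001,.015,.03):
        p=o["tool_pos"].copy(); p[2]=z
        print(z,proj(s,[p+y*.0085,p-y*.0085,p+y*.02,p-y*.02]).round(1).tolist())
print([x for x in dir() if not x.startswith('_')])
E
```

```text
scene plate corners z6 [[337.2, 272.8], [325.1, 264.0], [355.8, 253.2], [343.9, 245.1]]
0.001 [[342.5, 261.0], [338.3, 258.0], [345.4, 263.1], [335.5, 256.0]]
0.015 [[343.2, 258.6], [338.9, 255.6], [346.1, 260.7], [336.1, 253.6]]
0.03 [[343.9, 256.0], [339.6, 253.0], [346.9, 258.0], [336.7, 250.9]]
top plate corners z6 [[149.3, 225.1], [164.4, 222.9], [151.9, 258.1], [167.3, 255.8]]
0.001 [[155.9, 240.7], [161.3, 239.9], [152.2, 241.3], [164.9, 239.4]]
0.015 [[154.6, 240.4], [160.1, 239.6], [150.9, 240.9], [163.8, 239.0]]
0.03 [[153.2, 240.0], [158.8, 239.1], [149.5, 240.5], [162.5, 238.6]]
['PlanningError', 'R', 'S', 'T', 'atz', 'box', 'c', 'cam', 'crop', 'cv2', 'down', 'get_obs', 'go', 'hand_in', 'n', 'np', 'o', 'p', 'proj', 'r', 'ray', 'rect', 's', 'snapshot', 'y', 'z']
```

The fingers really did close above the pad: the strips' separation shrank by about 21 mm, there was no force and the pad stayed still. I'll reopen and go lower carefully, watching the force.

>>> send_rows(steps="0 0 0 0 0 0 0.72; 0 0 0 0 0 0 0.72; 0 0 0 0 0 0 0.72; 0 0 0 0 0 0 0.72; 0 0 0.001 0 0 0 0.72; 0 0 0.002 0 0 0 0.72; 0 0 0.003 0 0 0 0.72; 0 0 0.003 0 0 0 0.72")

```text
time: 5.0
tool_pos: [0.4242, 0.3288, 0.0149]
tcp_rot: [-0.08, 0.997, -0.0, -0.0]
contact_force: [0.4, 0.1, 0.8]
opening: 0.72
gripper_force: 0.0
```

>>> send_rows(steps="0 0 0.001 0 0 0 0.72; 0 0 0.002 0 0 0 0.72; 0 0 0.002 0 0 0 0.72")

```text
time: 5.38
tool_pos: [0.4242, 0.3288, 0.0129]
tcp_rot: [-0.08, 0.997, -0.0, -0.0]
contact_force: [0.6, 0.1, -0.6]
opening: 0.719
gripper_force: 0.0
```

```bash
python3 - <<'E'
from h import *
print(get_obs())
o=np.zeros((600,800,3),np.uint8)
S=snapshot("scene")
cv2.imwrite("pics/e.png",crop(S["img"],310,210,66,70,8))
E
```

```text
{'time': 5.375, 'q': array([ 4.51480959e-01,  4.73495965e-01,  1.81413536e+00, -8.41083477e-07,
        8.54182518e-01, -1.27949566e+00]), 'dq': array([ 0.00018318, -0.00088988, -0.00291784,  0.00012469,  0.00150353,
        0.00095656]), 'joint_efforts': array([-4.18746873e-03, -4.79724956e+01, -2.03625673e+01, -3.35157492e-04,
       -1.33831569e-02, -4.18542982e-05]), 'tool_pos': array([0.42417745, 0.32881435, 0.01290386]), 'tcp_rot': array([-8.00048283e-02,  9.96794470e-01, -4.04320317e-05, -1.02940847e-04]), 'contact_force': array([ 0.62412481,  0.13565056, -0.60891635]), 'wrist_torque': array([ 0.01475184, -0.0382408 , -0.00033722]), 'gripper_force': 0.0, 'opening': 0.7192392061633949}
```

View pics/e.png

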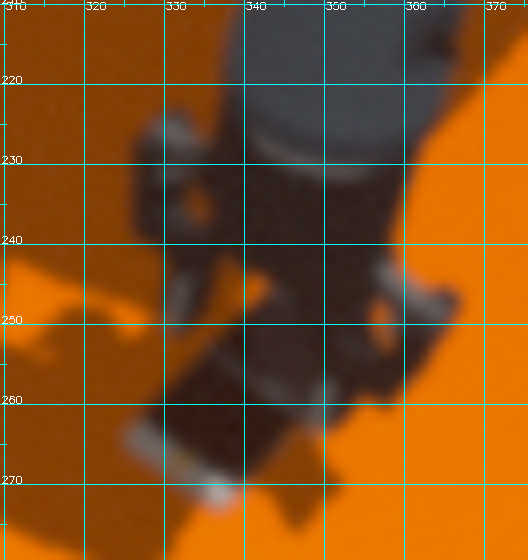

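The fingers straddle the pad. The tips show at (350,262.5) and (331.5,251), which puts them around z≈15 mm, well above what the 17 mm figure predicts. I'll go on down in small steps, watching for contact.

>>> send_rows(steps="0 0 0.001 0 0 0 0.66; 0 0 0.002 0 0 0 0.66; 0 0 0.003 0 0 0 0.66; 0 0 0.003 0 0 0 0.66")

```text
time: 5.92
tool_pos: [0.4242, 0.3288, 0.0099]
tcp_rot: [-0.08, 0.997, -0.0, -0.0]
contact_force: [0.0, -0.8, 0.3]
opening: 0.658
gripper_force: 0.0
```

>>> send_rows(steps="0 0 0.001 0 0 0 0.66; 0 0 0.002 0 0 0 0.66; 0 0 0.002 0 0 0 0.66")

```text
time: 6.3
tool_pos: [0.4242, 0.3288, 0.0079]
tcp_rot: [-0.08, 0.997, -0.0, -0.0]
contact_force: [-0.8, 0.4, 0.1]
opening: 0.66
gripper_force: 0.0
```

>>> send_rows(steps="0 0 0 0 0 0 0.5; 0 0 0 0 0 0 0.5; 0 0 0 0 0 0 0.5")

```text
time: 6.68
tool_pos: [0.4244, 0.3289, 0.0082]
tcp_rot: [-0.08, 0.997, 0.0, 0.0]
contact_force: [-0.6, 0.2, 1.8]
opening: 0.499
gripper_force: 1.0
```

>>> send_rows(steps="0 0 0 0 0 0 0.4; 0 0 0 0 0 0 0.4; 0 0 0 0 0 0 0.4")

```text
time: 7.05
tool_pos: [0.4252, 0.3292, 0.0092]
tcp_rot: [-0.08, 0.997, 0.0, 0.001]
contact_force: [-0.4, -2.2, 8.2]
opening: 0.397
gripper_force: 4.4
```

```bash
python3 -c "
from h import *
go([.424,.3285,.09],down(99.2))"
```

```text
shift [ 0.0012 -0.0004 -0.0808] turn [ 0.     0.002 -0.   ] | at [0.4252 0.3292 0.0092] q [ 0.45  0.48  1.82 -0.    0.84 -1.28] t 7.05 open 0.397 F [-0.4 -2.2  8.2] g 4.4
```

Closing has now brought only an upward push, so the tips are pressing on the pad's top. I'll open at once, then check the fingertip offset against the first picture.

>>> send_rows(steps="0 0 -0.001 0 0 0 0.7; 0 0 -0.002 0 0 0 0.7; 0 0 -0.002 0 0 0 0.7; 0 0 -0.002 0 0 0 0.7")

```text
time: 7.55
tool_pos: [0.4241, 0.3288, 0.0098]
tcp_rot: [-0.08, 0.997, -0.0, -0.0]
contact_force: [0.6, 0.2, -0.4]
opening: 0.697
gripper_force: 0.0
```

```bash
python3 - <<'E'
from h import *
S=snapshot("scene"); print(get_obs()["tool_pos"],get_obs()["contact_force"])
r=R.from_quat([.203,.979,0,0]); p=np.array([.2184,.5044,.2257])
for a in(-.02,-.01,0,.01,.02):
    q=p+r.apply([[0,.05,a],[0,-.05,a]]); print(a,(proj(S,q)*1.5625).round(0).tolist())
# finger dark-pixel check now
E
```

```text
[0.42415967 0.32879649 0.00984492] [ 0.37595366 -0.219532   -0.0282907 ]
-0.02 [[719.0, 357.0], [689.0, 316.0]]
-0.01 [[717.0, 361.0], [687.0, 320.0]]
0 [[715.0, 364.0], [685.0, 323.0]]
0.01 [[713.0, 368.0], [683.0, 327.0]]
0.02 [[711.0, 371.0], [681.0, 330.0]]
```

In the first picture the fingertips sit about 20 mm behind the reported TCP when open. The contact at TCP z=8 mm fits this, so the real tips are about 24 mm shorter than stated. I'll descend until they truly flank the pad, checking force on the way.

>>> send_rows(steps="0 0 0.002 0 0 0 0.7; 0 0 0.004 0 0 0 0.7; 0 0 0.005 0 0 0 0.7; 0 0 0.006 0 0 0 0.7; 0 0 0.006 0 0 0 0.7")

```text
time: 8.22
tool_pos: [0.4242, 0.3288, 0.0039]
tcp_rot: [-0.08, 0.997, -0.0, -0.0]
contact_force: [1.2, -0.1, -0.9]
opening: 0.7
gripper_force: 0.0
```

>>> send_rows(steps="0 0 0.002 0 0 0 0.7; 0 0 0.004 0 0 0 0.7; 0 0 0.004 0 0 0 0.7")

```text
time: 8.6
tool_pos: [0.4241, 0.3288, -0.0002]
tcp_rot: [-0.08, 0.997, -0.0, -0.0]
contact_force: [-0.2, 0.1, -0.6]
opening: 0.696
gripper_force: 0.0
```

>>> send_rows(steps="0 0 0.001 0 0 0 0.7; 0 0 0.002 0 0 0 0.7; 0 0 0.003 0 0 0 0.7; 0 0 0.003 0 0 0 0.7")

```text
time: 9.1
tool_pos: [0.4242, 0.3288, -0.0031]
tcp_rot: [-0.08, 0.997, -0.0, -0.0]
contact_force: [-0.3, -0.2, -0.3]
opening: 0.698
gripper_force: 0.0
```

>>> send_rows(steps="0 0 0 0 0 0 0.6; 0 0 0 0 0 0 0.52; 0 0 0 0 0 0 0.5; 0 0 0 0 0 0 0.5", newtons=30)

```text
time: 9.6
tool_pos: [0.4243, 0.3288, -0.0027]
tcp_rot: [-0.08, 0.997, -0.0, 0.0]
contact_force: [-1.2, -1.5, 4.5]
opening: 0.549
gripper_force: 31.7
```

The pad is gripped: opening 0.549, 32 N. Lifting now.

>>> send_rows(steps="0 0 0 0 0 0 0.45; 0 0 -0.005 0 0 0 0.45; 0 0 -0.015 0 0 0 0.45; 0 0 -0.03 0 0 0 0.45; 0 0 -0.05 0 0 0 0.45; 0 0 -0.07 0 0 0 0.45; 0 0 -0.08 0 0 0 0.45; 0 0 -0.08 0 0 0 0.45", newtons=60)

```text
time: 10.6
tool_pos: [0.4248, 0.3292, 0.078]
tcp_rot: [-0.08, 0.997, 0.0, 0.001]
contact_force: [0.0, 0.2, -3.6]
opening: 0.539
gripper_force: 62.5
```

```bash
python3 - <<'E'
from h import *
go([.587,.029,.06],down(87.5))
E
```

```text
shift [-0.1122 -0.3222  0.0181] turn [0.001 0.002 0.204] | at [0.4248 0.3292 0.078 ] q [ 0.45  0.38  1.76  0.    1.   -1.28] t 10.6 open 0.539 F [ 0.   0.2 -3.6] g 62.5
```

>>> send_rows(steps="-0.008 -0.024 0.001 0 0 0.02 0.45; -0.027 -0.076 0.003 0 0 0.05 0.45; -0.045 -0.128 0.006 0 0 0.08 0.45; -0.063 -0.18 0.009 0 0 0.11 0.45; -0.081 -0.232 0.012 0 0 0.145 0.45; -0.098 -0.282 0.015 0 0 0.18 0.45; -0.11 -0.315 0.017 0 0 0.2 0.45; -0.1122 -0.3222 0.0181 0 0.002 0.204 0.45")

```text
time: 11.6
tool_pos: [0.587, 0.0263, 0.0578]
tcp_rot: [0.024, 1.0, -0.0, -0.001]
contact_force: [-0.9, 0.2, -2.6]
opening: 0.538
gripper_force: 62.5
```

```bash
python3 - <<'E'
from h import *
go([.587,.029,.04],down(87.5))
T,S=snapshot("top"),snapshot("scene")
o=np.zeros((600,800,3),np.uint8)
o[:560,:400]=crop(T["img"],231,161,50,70,8)
p=proj(S,[[.587,.029,.03]])[0].astype(int)
o[:560,400:800]=crop(S["img"],p[0]-25,p[1]-35,50,70,8); cv2.imwrite("pics/f.png",o[:560])
o=get_obs(); r=R.from_euler('z',-2.5,degrees=True)
for n,s in(("top",T),("scene",S)):
    b=np.array([*o["tool_pos"][:2],o["tool_pos"][2]+.0028])
    print(n,"pad plate pred",proj(s,b+r.apply([[x*.052,y*.024,.003] for x in(1,-1) for y in(1,-1)])).round(1).tolist())
    f=np.array([.587,.029,0]); print("fix corners",proj(s,f+r.apply([[x*.075,y*.055,.008] for x in(1,-1) for y in(1,-1)])).round(1).tolist())
E
```

```text
shift [0.0001 0.0027 0.0178] turn [-0.    -0.003 -0.003] | at [0.587  0.0263 0.0578] q [-0.14  0.49  1.65 -0.    1.01 -1.67] t 11.6 open 0.538 F [-0.9  0.2 -2.6] g 62.5
top pad plate pred [[247.7, 170.6], [263.0, 171.5], [245.6, 203.3], [261.2, 204.2]]
fix corners [[238.9, 167.7], [272.3, 169.6], [235.7, 212.7], [270.1, 214.7]]
scene pad plate pred [[237.7, 225.4], [230.3, 216.4], [263.2, 212.1], [255.4, 203.6]]
fix corners [[237.5, 245.0], [221.0, 224.1], [273.4, 225.4], [256.0, 206.2]]
```

View pics/f.png

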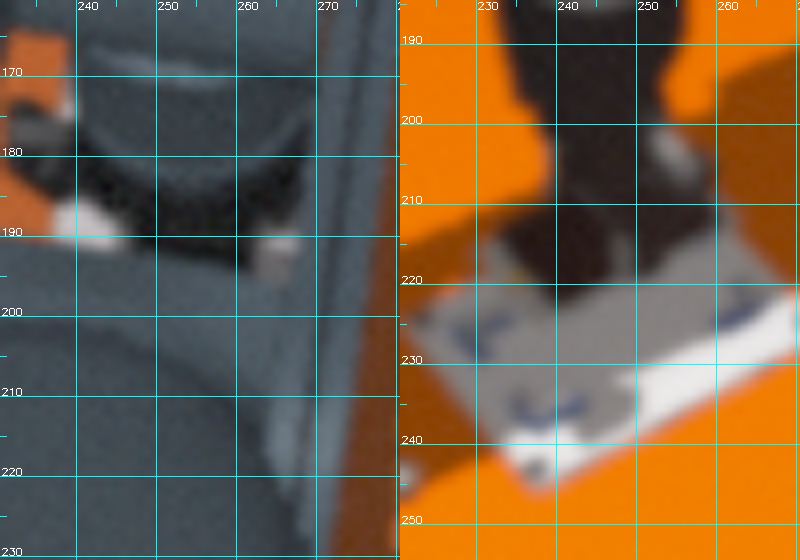

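The scene view shows the pad held over the fixture, with the near fixture corner at (238.5,245.5) against a predicted (237.5,245.0). I'll refine the pocket centre from the corner angles in the first, unobstructed pictures.

```bash
python3 - <<'E'
from h import *
from scipy.optimize import minimize
st={n:snapshot(n) for n in("top","scene")}
for n in st: st[n]["img"]=np.load(f"pics/{n}0.npy")
h,res=.09,.0005
def fit(n,z):
    c=np.array([.587,.029]); i=rect(st[n],c,z,h,res).astype(float)
    d=cv2.GaussianBlur(i[...,0],(0,0),2) # red: low on blue angles/dots
    g=np.arange(d.shape[0])
    def samp(p,q):
        a=p[2]; X=(p[0]+q[:,0]*np.cos(a)-q[:,1]*np.sin(a)-c[0]+h)/res; Y=(p[1]+q[:,0]*np.sin(a)+q[:,1]*np.cos(a)-c[1]+h)/res
        return cv2.remap(d.astype(np.float32),Y.astype(np.float32)[None],X.astype(np.float32)[None],cv2.INTER_LINEAR).mean()
    # L-shaped template, just outside pocket boundary, and bright floor inside
    L=[];F=[]
    for sx in(1,-1):
        for sy in(1,-1):
            for t in np.linspace(0,.017,12): L+= [[sx*(.0538+w),sy*(.0258-t)] for w in(.001,.003,.005)]+[[sx*(.0538-t),sy*(.0258+w)] for w in(.001,.003,.005)]
    L=np.array(L)
    r=minimize(lambda p:samp(p,L),[*c,-.0436],method="Nelder-Mead",options=dict(initial_simplex=[[*c,-.0436],[c[0]+.004,c[1],-.0436],[c[0],c[1]+.004,-.0436],[c[0],c[1],-.02]]))
    return r.x.round(4),round(r.fun,1)
for n in st:
    for z in(.015,.021): print(n,z,fit(n,z))
E
```

```text
top 0.015 (array([ 0.5845,  0.0287, -0.051 ]), np.float64(128.1))
top 0.021 (array([ 0.5832,  0.0286, -0.0506]), np.float64(127.7))
scene 0.015 (array([ 0.5904,  0.0336, -0.0444]), np.float64(141.8))
scene 0.021 (array([ 0.5931,  0.0376, -0.0447]), np.float64(141.3))
```

Both cameras agree on the pocket at (.5865,.0288), yaw −2.6°. I'll align and then descend in stages.

```bash
python3 -c "
from h import *
go([.5866,.0288,.022],down(87.4)); go([.5866,.0288,.0055],down(87.4))"
```

```text
shift [-0.0015 -0.0008  0.0362] turn [ 0.    -0.004  0.002] | at [0.5853 0.0296 0.0582] q [-0.14  0.48  1.65  0.    1.01 -1.67] t 11.8 open 0.539 F [-0.3  0.6 -3.6] g 62.5
shift [-0.0015 -0.0008  0.0527] turn [ 0.    -0.004  0.002] | at [0.5853 0.0296 0.0582] q [-0.14  0.48  1.65  0.    1.01 -1.67] t 11.8 open 0.539 F [-0.3  0.6 -3.6] g 62.5
```

>>> send_rows(steps="-0.0015 -0.0008 0.01 0 -0.004 0.002 0.45; -0.0015 -0.0008 0.02 0 -0.004 0.002 0.45; -0.0015 -0.0008 0.03 0 -0.004 0.002 0.45; -0.0015 -0.0008 0.036 0 -0.004 0.002 0.45; -0.0015 -0.0008 0.036 0 -0.004 0.002 0.45; -0.0015 -0.0008 0.036 0 -0.004 0.002 0.45")

```text
time: 12.55
tool_pos: [0.5881, 0.0277, 0.0231]
tcp_rot: [0.023, 1.0, -0.0, 0.001]
contact_force: [0.1, 0.3, -2.8]
opening: 0.542
gripper_force: 62.5
```

```bash
python3 -c "
from h import *
go([.5866,.0288,.006],down(87.4))"
```

```text
shift [0.0015 0.001  0.0171] turn [-0.     0.002 -0.   ] | at [0.5881 0.0277 0.0231] q [-0.14  0.53  1.68 -0.    0.93 -1.67] t 12.55 open 0.542 F [ 0.1  0.3 -2.8] g 62.5
```

>>> send_rows(steps="0.0015 0.001 0.001 0 0.002 0 0.45; 0.0015 0.001 0.001 0 0.002 0 0.45; 0.0015 0.001 0.001 0 0.002 0 0.45; 0.0015 0.001 0.001 0 0.002 0 0.45")

```text
time: 13.05
tool_pos: [0.5865, 0.0289, 0.022]
tcp_rot: [0.023, 1.0, -0.0, 0.0]
contact_force: [0.9, 0.2, -2.9]
opening: 0.541
gripper_force: 62.5
```

```bash
python3 -c "
from h import *
go([.5866,.0288,.006],down(87.4))"
```

```text
shift [-0.0001 -0.0001  0.016 ] turn [-0.  0. -0.] | at [0.5865 0.0289 0.022 ] q [-0.14  0.53  1.68 -0.    0.93 -1.67] t 13.05 open 0.541 F [ 0.9  0.2 -2.9] g 62.5
```

>>> send_rows(steps="0 0 0.002 0 0 0 0.45; 0 0 0.004 0 0 0 0.45; 0 0 0.006 0 0 0 0.45; 0 0 0.008 0 0 0 0.45; 0 0 0.008 0 0 0 0.45")

```text
time: 13.68
tool_pos: [0.5862, 0.0289, 0.0136]
tcp_rot: [0.023, 1.0, -0.0, -0.0]
contact_force: [0.0, 0.3, -2.6]
opening: 0.543
gripper_force: 62.5
```

>>> send_rows(steps="0 0 0.002 0 0 0 0.45; 0 0 0.004 0 0 0 0.45; 0 0 0.004 0 0 0 0.45")

```text
time: 14.05
tool_pos: [0.5865, 0.0289, 0.0098]
tcp_rot: [0.023, 1.0, -0.0, 0.0]
contact_force: [0.9, -0.2, -2.7]
opening: 0.541
gripper_force: 62.5
```

>>> send_rows(steps="0 0 0.0015 0 0 0 0.45; 0 0 0.003 0 0 0 0.45; 0 0 0.004 0 0 0 0.45; 0 0 0.004 0 0 0 0.45; 0 0 0.004 0 0 0 0.45")

```text
time: 14.68
tool_pos: [0.5865, 0.0288, 0.0059]
tcp_rot: [0.023, 1.0, -0.0, 0.0]
contact_force: [2.1, -0.6, -3.3]
opening: 0.543
gripper_force: 62.6
```

>>> send_rows(steps="0 0 0.0005 0 0 0 0.45; 0 0 0.001 0 0 0 0.45; 0 0 0.001 0 0 0 0.45")

```text
time: 15.05
tool_pos: [0.5865, 0.0288, 0.0055]
tcp_rot: [0.023, 1.0, -0.0, 0.0]
contact_force: [-1.6, -0.7, 5.6]
opening: 0.541
gripper_force: 63.3
```

>>> send_rows(steps="0 0 0.0005 0 0 0 0.45; 0 0 0.001 0 0 0 0.45; 0 0 0.001 0 0 0 0.45")

```text
time: 15.42
tool_pos: [0.5865, 0.0289, 0.0055]
tcp_rot: [0.023, 1.0, -0.0, 0.0]
contact_force: [-4.2, 0.2, 11.1]
opening: 0.541
gripper_force: 64.2
```

The pad has touched down at the expected height. Releasing and backing off.

>>> send_rows(steps="0 0 -0.001 0 0 0 0.56; 0 0 -0.001 0 0 0 0.62; 0 0 -0.001 0 0 0 0.72; 0 0 -0.001 0 0 0 0.72; 0 0 -0.01 0 0 0 0.72; 0 0 -0.03 0 0 0 0.72; 0 0 -0.06 0 0 0 0.72; 0 0 -0.1 0 0 0 0.72")

```text
time: 16.42
tool_pos: [0.5857, 0.029, 0.1046]
tcp_rot: [0.023, 1.0, -0.0, -0.001]
contact_force: [0.1, 0.1, 0.6]
opening: 0.721
gripper_force: 0.0
```

```bash
python3 - <<'E'
from h import *
S=snapshot("scene"); T=snapshot("top"); go([.5,-.2,.25],down(90))
o=np.zeros((560,800,3),np.uint8)
o[:560,:400]=crop(T["img"],231,161,50,70,8)
o[:480,400:]=crop(S["img"],217,195,50,60,8); cv2.imwrite("pics/g.png",o)
r=R.from_euler('z',-2.6,degrees=True)
print(proj(S,[.5865,.0288,0]+r.apply([[x*.042,y*.024,.023] for x in(1,-1) for y in(1,-1)])).round(1).tolist())
print(proj(S,[.5865,.0288,0]+r.apply([[x*.052,y*.024,.014] for x in(1,-1) for y in(1,-1)])).round(1).tolist())
E
```

```text
shift [ 0.0779 -0.2325 -0.1412] turn [-0.001  0.009 -0.046] | at [0.5897 0.0285 0.1093] q [-0.14  0.42  1.6  -0.    1.11 -1.67] t 16.52 open 0.718 F [ 0.7 -0.2  0.5] g 0.0
[[240.7, 231.8], [233.3, 222.8], [260.8, 221.1], [253.2, 212.5]]
[[238.3, 234.7], [231.0, 225.7], [263.2, 221.4], [255.6, 213.0]]
```

View pics/g.png

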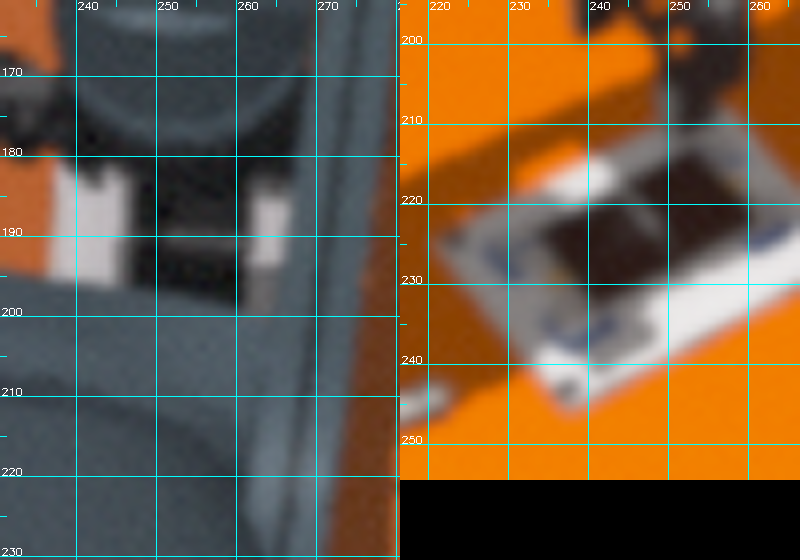

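In the scene view the block's corners are at (240.8,232), (234,223.5), (260.3,220) and (253,213). Each is within 1 px of the seated prediction, so the pad is seated. Next is the torch: grasp 76 mm from the tail with the tool perpendicular to its axis, using the fingertip offset I measured.

```bash
cat >> h.py <<'E'
def tilt(e,psi=2.): # tool for torch axis at elevation e deg, heading psi; tool x = -axis, z below
    e,s=np.radians(e),np.radians(psi); a=np.array([np.cos(e)*np.cos(s),np.cos(e)*np.sin(s),np.sin(e)]); y=np.array([-np.sin(s),np.cos(s),0]); x=-a
    return R.from_matrix(np.c_[x,y,np.cross(x,y)]),a
E
python3 - <<'E'
from h import *
r,a=tilt(30); z=r.as_matrix()[:,2]; lens=np.array([.5605,-.3013,.1105]); g=lens-.074*a; t=g+.025*z; print(z,t)
go(t-.12*z,r); go(t,r)
E
```

```text
[ 0.49969541  0.01744975 -0.8660254 ] [ 0.50894554 -0.30310032  0.05184936]
shift [ 0.1249 -0.3399 -0.0473] turn [-0.023 -0.514 -0.078] | at [0.5897 0.0285 0.1093] q [-0.14  0.42  1.6  -0.    1.11 -1.67] t 16.52 open 0.718 F [ 0.7 -0.2  0.5] g 0.0
shift [ 0.0661 -0.3349  0.0572] turn [-0.023 -0.514 -0.078] | at [0.5897 0.0285 0.1093] q [-0.14  0.42  1.6  -0.    1.11 -1.67] t 16.52 open 0.718 F [ 0.7 -0.2  0.5] g 0.0
```

>>> send_rows(steps="0 -0.01 -0.04 0 -0.02 -0.01 0.75; 0.018 -0.05 -0.07 -0.003 -0.08 -0.012 0.8; 0.036 -0.1 -0.08 -0.006 -0.16 -0.024 0.8; 0.054 -0.15 -0.08 -0.01 -0.24 -0.036 0.8; 0.072 -0.2 -0.075 -0.013 -0.32 -0.048 0.8; 0.09 -0.25 -0.065 -0.017 -0.4 -0.06 0.8; 0.108 -0.3 -0.055 -0.02 -0.47 -0.07 0.8; 0.125 -0.34 -0.047 -0.023 -0.514 -0.078 0.8")

```text
time: 17.52
tool_pos: [0.4453, -0.3064, 0.1515]
tcp_rot: [-0.012, 0.967, 0.006, 0.254]
contact_force: [-0.2, -0.9, -0.7]
opening: 0.801
gripper_force: 0.0
```

>>> send_rows(steps="0 0 0 0 0 0 0.8; 0 0 0 0 0 0 0.8; 0 0 0 0 0 0 0.8")

```text
time: 17.9
tool_pos: [0.4475, -0.3032, 0.152]
tcp_rot: [-0.018, 0.967, 0.006, 0.253]
contact_force: [0.4, -0.0, -0.4]
opening: 0.802
gripper_force: 0.0
```

```bash
python3 - <<'E'
from h import *
r,a=tilt(30); z=r.as_matrix()[:,2]; t=np.array([.509,-.3031,.0518])
go(t-.12*z,r); go(t,r)
E
```

```text
shift [-0.0031 -0.002  -0.0025] turn [ 0.003 -0.011  0.001] | at [ 0.4475 -0.3032  0.152 ] q [-1.12  0.14  2.01  0.63  0.87 -3.12] t 17.9 open 0.802 F [ 0.4 -0.  -0.4] g 0.0
shift [-0.0045 -0.0024  0.1175] turn [ 0.003 -0.011  0.001] | at [ 0.4475 -0.3032  0.152 ] q [-1.12  0.14  2.01  0.63  0.87 -3.12] t 17.9 open 0.802 F [ 0.4 -0.  -0.4] g 0.0
```

Joint 6 is at its limit in this orientation. I'll turn the tool half a turn, which gives the same grasp with joint 6 near 0.

>>> send_rows(steps="0 0 0 0 0 0.18 0.8; 0 0 0 0 0 0.36 0.8; 0 0 0 0 0 0.54 0.8; 0 0 0 0 0 0.72 0.8; 0 0 0 0 0 0.9 0.8; 0 0 0 0 0 1.08 0.8; 0 0 0 0 0 1.26 0.8; 0 0 0 0 0 1.44 0.8")

```text
time: 18.9
tool_pos: [0.4478, -0.303, 0.1522]
tcp_rot: [0.626, 0.737, 0.172, 0.186]
contact_force: [0.1, 0.2, 0.5]
opening: 0.797
gripper_force: 0.0
```

>>> send_rows(steps="0 0 0 0 0 0.18 0.8; 0 0 0 0 0 0.36 0.8; 0 0 0 0 0 0.54 0.8; 0 0 0 0 0 0.72 0.8; 0 0 0 0 0 0.9 0.8; 0 0 0 0 0 1.08 0.8; 0 0 0 0 0 1.26 0.8; 0 0 0 0 0 1.44 0.8")

```text
time: 19.9
tool_pos: [0.4478, -0.303, 0.1522]
tcp_rot: [0.957, 0.141, 0.252, 0.027]
contact_force: [0.1, -0.8, -0.1]
opening: 0.8
gripper_force: 0.0
```

```bash
cat >> h.py <<'E'
def ftilt(e,psi=2.):
    r,a=tilt(e,psi); return r*R.from_euler('z',180,degrees=True),a
E
python3 - <<'E'
from h import *
r,a=ftilt(30); z=r.as_matrix()[:,2]; t=np.array([.509,-.3031,.0518])
go(t-.1*z,r); go(t,r)
E
```

```text
shift [0.0023 0.003  0.0175] turn [-0.004  0.011  0.258] | at [ 0.4478 -0.303   0.1522] q [-1.12  0.14  2.01  0.63  0.87 -0.23] t 19.9 open 0.8 F [ 0.1 -0.8 -0.1] g 0.0
shift [0.0033 0.0035 0.1174] turn [-0.004  0.011  0.258] | at [ 0.4478 -0.303   0.1522] q [-1.12  0.14  2.01  0.63  0.87 -0.23] t 19.9 open 0.8 F [ 0.1 -0.8 -0.1] g 0.0
```

>>> send_rows(steps="0 0 0 0 0 0.13 0.8; 0.0023 0.003 0.01 -0.004 0.011 0.258 0.8; 0.0025 0.0032 0.035 -0.004 0.011 0.258 0.8; 0.003 0.0033 0.06 -0.004 0.011 0.258 0.8; 0.003 0.0034 0.075 -0.004 0.011 0.258 0.8; 0.003 0.0034 0.08 -0.004 0.011 0.258 0.8; 0.003 0.0034 0.08 -0.004 0.011 0.258 0.8; 0.003 0.0034 0.08 -0.004 0.011 0.258 0.8")

```text
time: 20.9
tool_pos: [0.4894, -0.306, 0.0846]
tcp_rot: [0.966, 0.017, 0.259, -0.003]
contact_force: [-0.6, 0.4, -0.3]
opening: 0.803
gripper_force: 0.0
```

```bash
python3 - <<'E'
from h import *
r,a=ftilt(30); go([.509,-.3031,.0518],r)
E
```

```text
shift [ 0.0006 -0.0023  0.0382] turn [ 0.002 -0.001  0.002] | at [ 0.4894 -0.306   0.0846] q [-1.04  0.3   2.03  0.76  0.69 -0.08] t 20.9 open 0.803 F [-0.6  0.4 -0.3] g 0.0
```

>>> send_rows(steps="0.0006 -0.0023 0.006 0 0 0 0.75; 0.0006 -0.0023 0.014 0 0 0 0.75; 0.0006 -0.0023 0.022 0 0 0 0.75; 0.0006 -0.0023 0.03 0 0 0 0.75; 0.0006 -0.0023 0.036 0 0 0 0.75; 0.0006 -0.0023 0.038 0 0 0 0.75; 0.0006 -0.0023 0.038 0 0 0 0.75")

```text
time: 21.78
tool_pos: [0.5088, -0.3026, 0.0511]
tcp_rot: [0.966, 0.017, 0.259, -0.004]
contact_force: [-0.0, -0.4, 0.4]
opening: 0.758
gripper_force: 0.0
```

>>> send_rows(steps="0 0 0 0 0 0 0.6; 0 0 0 0 0 0 0.5; 0 0 0 0 0 0 0.42; 0 0 0 0 0 0 0.36; 0 0 0 0 0 0 0.32; 0 0 0 0 0 0 0.3; 0 0 0 0 0 0 0.25; 0 0 0 0 0 0 0.25", newtons=30)

```text
time: 22.78
tool_pos: [0.5088, -0.303, 0.0515]
tcp_rot: [0.966, 0.017, 0.259, -0.004]
contact_force: [-3.4, -1.2, 3.5]
opening: 0.322
gripper_force: 29.3
```

The barrel is gripped across its full diameter: opening 0.322 is about 27 mm. I'll draw it out along its axis.

>>> send_rows(steps="0 0 0 0 0 0 0.2; 0 0 0 0 0 0 0.2; 0.004 0 0 0 0 0 0.2; 0.01 0 0 0 0 0 0.2; 0.018 0 0 0 0 0 0.2; 0.026 0 0 0 0 0 0.2; 0.034 0 0 0 0 0 0.2; 0.04 0 0 0 0 0 0.2", newtons=60)

```text
time: 23.78
tool_pos: [0.5433, -0.3009, 0.0709]
tcp_rot: [0.966, 0.017, 0.258, -0.004]
contact_force: [-3.1, -0.8, -0.3]
opening: 0.301
gripper_force: 58.7
```

>>> send_rows(steps="0.006 0 0 0 0 0 0.2; 0.014 0 0 0 0 0 0.2; 0.024 0 0 0 0 0 0.2; 0.034 0 0 0 0 0 0.2; 0.044 0 0 0 0 0 0.2; 0.054 0 0 0 0 0 0.2; 0.06 0 0 0 0 0 0.2; 0.06 0 0 0 0 0 0.2")

```text
time: 24.78
tool_pos: [0.5957, -0.2995, 0.1016]
tcp_rot: [0.966, 0.018, 0.259, -0.004]
contact_force: [-0.1, -0.4, -1.0]
opening: 0.312
gripper_force: 58.9
```

>>> send_rows(steps="0.01 0 -0.005 0 0 0 0.2; 0.02 0 -0.015 0 0 0 0.2; 0.025 0 -0.03 0 0 0 0.2; 0.025 0 -0.05 0 0 0 0.2; 0.025 0 -0.07 0 0 0 0.2; 0.025 0 -0.085 0 0 0 0.2; 0.025 0 -0.09 0 0 0 0.2; 0.025 0 -0.09 0 0 0 0.2")

```text
time: 25.78
tool_pos: [0.5717, -0.3005, 0.1921]
tcp_rot: [0.966, 0.017, 0.259, -0.004]
contact_force: [-0.7, 0.1, -0.8]
opening: 0.306
gripper_force: 58.9
```

```bash
python3 - <<'E'
from h import *
for e in(-30,-35):
    r,a=ftilt(e,2); z=r.as_matrix()[:,2]; lens=np.array([.5865,.0288,.023])-.15*a; t=lens-.074*a+.025*z
    print(e,"lens",lens,"tail",lens-.15*a,"tcp",t); go(t,r)
E
```

```text
-30 lens [0.45667532 0.02426642 0.098     ] tail [0.32685065 0.01973284 0.173     ] tcp [0.3801361  0.02159361 0.11334936]
shift [-0.1951 -0.3287 -0.0226] turn [ 0.002 -1.048 -0.   ] | at [ 0.5717 -0.3005  0.1921] q [-0.89  0.24  1.78  0.55  0.87  0.34] t 25.77 open 0.306 F [-0.7  0.1 -0.8] g 58.9
-35 lens [0.46370204 0.0245118  0.10903647] tail [0.34090409 0.0202236  0.19507293] tcp [0.38879104 0.02189585 0.13100232]
shift [-0.1788 -0.3287 -0.0335] turn [ 0.002 -1.135 -0.   ] | at [ 0.5717 -0.3005  0.1921] q [-0.89  0.24  1.78  0.55  0.87  0.34] t 25.77 open 0.306 F [-0.7  0.1 -0.8] g 58.9
```

The torch is out and held. Now I'll carry it to the aiming pose, 150 mm from the pad with the beam 35° below level.

>>> send_rows(steps="-0.006 -0.012 -0.001 0 -0.04 0 0.2; -0.02 -0.037 -0.004 0 -0.13 0 0.2; -0.038 -0.07 -0.007 0 -0.24 0 0.2; -0.056 -0.103 -0.01 0 -0.36 0 0.2; -0.074 -0.136 -0.014 0 -0.47 0 0.2; -0.092 -0.169 -0.017 0 -0.58 0 0.2; -0.11 -0.202 -0.02 0 -0.7 0 0.2; -0.128 -0.235 -0.024 0 -0.81 0 0.2")

```text
time: 26.78
tool_pos: [0.4407, -0.0685, 0.1475]
tcp_rot: [0.989, 0.018, -0.144, 0.003]
contact_force: [0.2, 0.5, -1.9]
opening: 0.31
gripper_force: 59.0
```

```bash
python3 - <<'E'
from h import *
r,a=ftilt(-35,2); go([.3888,.0219,.131],r)
E
```

```text
shift [-0.0419 -0.0922  0.0296] turn [ 0.002 -0.321  0.   ] | at [ 0.4407 -0.0685  0.1475] q [-0.32  0.33  1.67 -0.1   1.41  1.24] t 26.77 open 0.31 F [ 0.2  0.5 -1.9] g 59.0
```

>>> send_rows(steps="-0.015 -0.03 0.008 0 -0.1 0 0.2; -0.026 -0.058 0.017 0 -0.2 0 0.2; -0.036 -0.08 0.025 0 -0.28 0 0.2; -0.042 -0.092 0.0296 0.002 -0.321 0 0.2; -0.042 -0.092 0.0296 0.002 -0.321 0 0.2; -0.042 -0.092 0.0296 0.002 -0.321 0 0.2; -0.042 -0.092 0.0296 0.002 -0.321 0 0.2; -0.042 -0.092 0.0296 0.002 -0.321 0 0.2")

```text
time: 27.78
tool_pos: [0.3893, 0.0199, 0.1319]
tcp_rot: [0.954, 0.016, -0.298, 0.005]
contact_force: [0.5, -0.0, -1.6]
opening: 0.311
gripper_force: 59.0
```

```bash
python3 - <<'E'
from h import *
r,a=ftilt(-35,2); go([.3888,.0219,.131],r); o=get_obs(); print(np.abs(o["dq"]).max())
T,S=snapshot("top"),snapshot("scene")
lens=np.array([.5865,.0288,.023])-.15*a
c=proj(S,[lens])[0]; p=proj(T,[lens])[0]
print("pred lens top",p,"scene",c,"tail",proj(T,[lens-.15*a]),proj(S,[lens-.15*a]), "band122 scene",proj(S,[lens-.028*a]),"pad",proj(S,[[.5865,.0288,.023]]))
cv2.imwrite("pics/z.png",np.hstack([crop(T["img"],215,160,66,90,6),crop(S["img"],220,165,66,90,6)]))
E
```

```text
shift [ 0.0002 -0.002   0.001 ] turn [-0.001 -0.005 -0.001] | at [0.3893 0.0199 0.1319] q [-0.14  0.48  1.62 -0.1   1.64  1.42] t 27.77 open 0.311 F [ 0.5 -0.  -1.6] g 59.0
0.002984190814495595
pred lens top [254.90350186 224.79092722] scene [274.36530105 189.00446068] tail [[255.70007029 268.2360182 ]] [[302.07296029 155.53094943]] band122 scene [[279.50637815 182.79488656]] pad [[247.09171892 221.93628262]]
```

View pics/z.png

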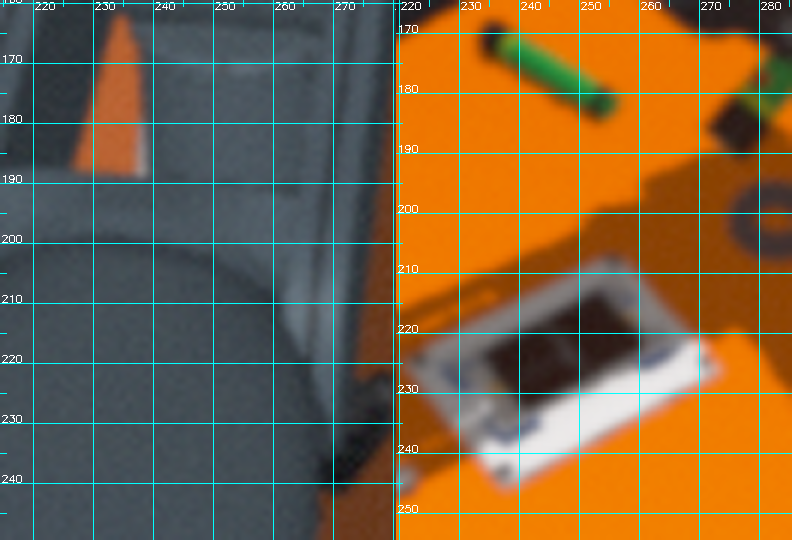

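The scene view shows the lens end at about (272.7,188.3) against a predicted (274.4,189), with the torch axis pointing at the pad. The pad is still seated around (247,222) and the arm is still, so I'm handing in.

```bash
python3 -c "
from rig import *
print(hand_in())"
```

```text
the job is handed in; nothing more can be done
None
```

I handed the job in with the pad seated and released in the pocket and the torch held still, its lens about 15 cm from the pad and its beam about 35° below level at the pad's centre; `hand_in()` gave no verdict.

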